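# Fit the tower drums and masts on the model

## Task

Finish the towers of the architectural model: push every wooden drum of the right bore for the spigots fully down onto a spigot of its own, flat on the baseboard, and pull every mast out of the holder and stand it in the bore of a spigot that carries a drum, foot right down, one mast to a tower. Leave the drums whose bore is too narrow or too wide standing upright on the bench, and leave the glue bottle alone.

Things in the scene. Friction and masses are not known exactly. Their poses are not given: they have to be found in the camera images.
- model: the architectural model, fixed to the bench: plywood baseboard 170 mm (its x) by 360 mm (its y), 20 mm thick; origin at the centre of its underside. Four spigots stand in a row along its y at x = -30 mm and y = -129, -43, 43, 129 mm (86 mm apart). Along its far (+x) side, from x = 37 mm on, runs a low stepped terrace building up to 52 mm above the bench.
- spigot0 (a point): foot of an aluminium tube spigot: on its axis at the top of the baseboard, 20 mm above the bench, z up; a fitted drum's origin and a fitted mast's foot both come here. The spigot rises 48 mm above this, 24 mm outside diameter, top 6 mm tapered to 20 mm, with a 14 mm bore open at the top and as deep as the spigot is tall. It sticks 6 mm out of a seated drum. Takes any right-size drum.
- spigot1 (a point): foot of an aluminium tube spigot: on its axis at the top of the baseboard, 20 mm above the bench, z up; a fitted drum's origin and a fitted mast's foot both come here. The spigot rises 48 mm above this, 24 mm outside diameter, top 6 mm tapered to 20 mm, with a 14 mm bore open at the top and as deep as the spigot is tall. It sticks 6 mm out of a seated drum. Takes any right-size drum.
- spigot2 (a point): foot of an aluminium tube spigot: on its axis at the top of the baseboard, 20 mm above the bench, z up; a fitted drum's origin and a fitted mast's foot both come here. The spigot rises 48 mm above this, 24 mm outside diameter, top 6 mm tapered to 20 mm, with a 14 mm bore open at the top and as deep as the spigot is tall. It sticks 6 mm out of a seated drum. Takes any right-size drum.
- spigot3 (a point): foot of an aluminium tube spigot: on its axis at the top of the baseboard, 20 mm above the bench, z up; a fitted drum's origin and a fitted mast's foot both come here. The spigot rises 48 mm above this, 24 mm outside diameter, top 6 mm tapered to 20 mm, with a 14 mm bore open at the top and as deep as the spigot is tall. It sticks 6 mm out of a seated drum. Takes any right-size drum.
- drum_a: a right-size round birch-ply tower drum: upright tube with three darker bands round it, 44 mm outside diameter, 42 mm tall, 40 g, open at both ends, standing on the bench at the start; origin at the centre of its underside, z along its axis, up. Bore 28 mm, so it slides over a spigot with about 2 mm play all round. May be absent.
- drum_b: a right-size round birch-ply tower drum: upright tube with three darker bands round it, 44 mm outside diameter, 42 mm tall, 40 g, open at both ends, standing on the bench at the start; origin at the centre of its underside, z along its axis, up. Bore 28 mm, so it slides over a spigot with about 2 mm play all round. May be absent.
- drum_c: a right-size round birch-ply tower drum: upright tube with three darker bands round it, 44 mm outside diameter, 42 mm tall, 40 g, open at both ends, standing on the bench at the start; origin at the centre of its underside, z along its axis, up. Bore 28 mm, so it slides over a spigot with about 2 mm play all round. May be absent.
- drum_d: a right-size round birch-ply tower drum: upright tube with three darker bands round it, 44 mm outside diameter, 42 mm tall, 40 g, open at both ends, standing on the bench at the start; origin at the centre of its underside, z along its axis, up. Bore 28 mm, so it slides over a spigot with about 2 mm play all round. May be absent.
- drum_narrow: look-alike, wrong size: round birch-ply tower drum: upright tube with three darker bands round it, 44 mm outside diameter, 42 mm tall, 40 g, open at both ends, standing on the bench at the start; origin at the centre of its underside, z along its axis, up. Bore only 18 mm (thick wall), does not go over a spigot.
- drum_wide: look-alike, wrong size: round birch-ply tower drum: upright tube with three darker bands round it, 44 mm outside diameter, 42 mm tall, 40 g, open at both ends, standing on the bench at the start; origin at the centre of its underside, z along its axis, up. Bore 35 mm (thin wall), far too loose on a spigot.
- holder: mast holder, a fixed wooden block 130 mm (its x) by 55 mm (its y), 50 mm tall, left or right of the model; origin at the centre of its underside. Three upright holes, 12.5 mm in diameter and 40 mm deep, at x = -40, 0 and 40 mm on its centre line.
- mast_a: a mast: plain pale wooden dowel, 11 mm diameter, 150 mm long, 25 g; origin at the centre of its foot, z along it to its top. Starts upright in one of the holder's three holes, foot 10 mm above the bench, 110 mm of it above the holder; can lean a degree or two. Enters a spigot bore with 1.5 mm play all round. May be absent.
- mast_b: a mast: plain pale wooden dowel, 11 mm diameter, 150 mm long, 25 g; origin at the centre of its foot, z along it to its top. Starts upright in one of the holder's three holes, foot 10 mm above the bench, 110 mm of it above the holder; can lean a degree or two. Enters a spigot bore with 1.5 mm play all round. May be absent.
- mast_c: a mast: plain pale wooden dowel, 11 mm diameter, 150 mm long, 25 g; origin at the centre of its foot, z along it to its top. Starts upright in one of the holder's three holes, foot 10 mm above the bench, 110 mm of it above the holder; can lean a degree or two. Enters a spigot bore with 1.5 mm play all round. May be absent.
- glue: bystander: standing white glue bottle with green cap, 48 mm diameter, 120 mm tall, on the other side of the model from the holder; origin at the centre of its underside.
Mind the look-alikes: they are no part of the job. Leave any orange look-alike of the drum_a alone. What is shaped like the drum_b but black is not meant.

How it is judged (in metres and radians):
At the end, for the whole second after the job is handed in: Each right-bore drum present: underside centre within 6 mm of a spigot foot point, upright within 0.1 rad. Each mast present: foot within 7 mm of the foot point of a spigot with a drum, upright within 0.15 rad. All at rest. Wrong-size drums upright on the bench (underside below 12 mm) (((distance between drum_a and spigot0 below 0.006 m and angle between drum_a's own z axis and vertical below 0.1 rad) or (distance between drum_a and spigot1 below 0.006 m and angle between drum_a's own z axis and vertical below 0.1 rad) or (distance between drum_a and spigot2 below 0.006 m and angle between drum_a's own z axis and vertical below 0.1 rad) or (distance between drum_a and spigot3 below 0.006 m and angle between drum_a's own z axis and vertical below 0.1 rad)) and linear speed of each of drum_a, drum_b, drum_c, drum_d, mast_a, mast_b, mast_c below 0.03 m/s and ((distance between drum_b and spigot0 below 0.006 m and angle between drum_b's own z axis and vertical below 0.1 rad) or (distance between drum_b and spigot1 below 0.006 m and angle between drum_b's own z axis and vertical below 0.1 rad) or (distance between drum_b and spigot2 below 0.006 m and angle between drum_b's own z axis and vertical below 0.1 rad) or (distance between drum_b and spigot3 below 0.006 m and angle between drum_b's own z axis and vertical below 0.1 rad)) and ((distance between drum_c and spigot0 below 0.006 m and angle between drum_c's own z axis and vertical below 0.1 rad) or (distance between drum_c and spigot1 below 0.006 m and angle between drum_c's own z axis and vertical below 0.1 rad) or (distance between drum_c and spigot2 below 0.006 m and angle between drum_c's own z axis and vertical below 0.1 rad) or (distance between drum_c and spigot3 below 0.006 m and angle between drum_c's own z axis and vertical below 0.1 rad)) and ((distance between drum_d and spigot0 below 0.006 m and angle between drum_d's own z axis and vertical below 0.1 rad) or (distance between drum_d and spigot1 below 0.006 m and angle between drum_d's own z axis and vertical below 0.1 rad) or (distance between drum_d and spigot2 below 0.006 m and angle between drum_d's own z axis and vertical below 0.1 rad) or (distance between drum_d and spigot3 below 0.006 m and angle between drum_d's own z axis and vertical below 0.1 rad)) and ((distance between mast_a and spigot0 below 0.007 m and angle between mast_a's own z axis and vertical below 0.15 rad and ((distance between drum_a and spigot0 below 0.006 m and angle between drum_a's own z axis and vertical below 0.1 rad) or (distance between drum_b and spigot0 below 0.006 m and angle between drum_b's own z axis and vertical below 0.1 rad) or (distance between drum_c and spigot0 below 0.006 m and angle between drum_c's own z axis and vertical below 0.1 rad) or (distance between drum_d and spigot0 below 0.006 m and angle between drum_d's own z axis and vertical below 0.1 rad))) or (distance between mast_a and spigot1 below 0.007 m and angle between mast_a's own z axis and vertical below 0.15 rad and ((distance between drum_a and spigot1 below 0.006 m and angle between drum_a's own z axis and vertical below 0.1 rad) or (distance between drum_b and spigot1 below 0.006 m and angle between drum_b's own z axis and vertical below 0.1 rad) or (distance between drum_c and spigot1 below 0.006 m and angle between drum_c's own z axis and vertical below 0.1 rad) or (distance between drum_d and spigot1 below 0.006 m and angle between drum_d's own z axis and vertical below 0.1 rad))) or (distance between mast_a and spigot2 below 0.007 m and angle between mast_a's own z axis and vertical below 0.15 rad and ((distance between drum_a and spigot2 below 0.006 m and angle between drum_a's own z axis and vertical below 0.1 rad) or (distance between drum_b and spigot2 below 0.006 m and angle between drum_b's own z axis and vertical below 0.1 rad) or (distance between drum_c and spigot2 below 0.006 m and angle between drum_c's own z axis and vertical below 0.1 rad) or (distance between drum_d and spigot2 below 0.006 m and angle between drum_d's own z axis and vertical below 0.1 rad))) or (distance between mast_a and spigot3 below 0.007 m and angle between mast_a's own z axis and vertical below 0.15 rad and ((distance between drum_a and spigot3 below 0.006 m and angle between drum_a's own z axis and vertical below 0.1 rad) or (distance between drum_b and spigot3 below 0.006 m and angle between drum_b's own z axis and vertical below 0.1 rad) or (distance between drum_c and spigot3 below 0.006 m and angle between drum_c's own z axis and vertical below 0.1 rad) or (distance between drum_d and spigot3 below 0.006 m and angle between drum_d's own z axis and vertical below 0.1 rad)))) and ((distance between mast_b and spigot0 below 0.007 m and angle between mast_b's own z axis and vertical below 0.15 rad and ((distance between drum_a and spigot0 below 0.006 m and angle between drum_a's own z axis and vertical below 0.1 rad) or (distance between drum_b and spigot0 below 0.006 m and angle between drum_b's own z axis and vertical below 0.1 rad) or (distance between drum_c and spigot0 below 0.006 m and angle between drum_c's own z axis and vertical below 0.1 rad) or (distance between drum_d and spigot0 below 0.006 m and angle between drum_d's own z axis and vertical below 0.1 rad))) or (distance between mast_b and spigot1 below 0.007 m and angle between mast_b's own z axis and vertical below 0.15 rad and ((distance between drum_a and spigot1 below 0.006 m and angle between drum_a's own z axis and vertical below 0.1 rad) or (distance between drum_b and spigot1 below 0.006 m and angle between drum_b's own z axis and vertical below 0.1 rad) or (distance between drum_c and spigot1 below 0.006 m and angle between drum_c's own z axis and vertical below 0.1 rad) or (distance between drum_d and spigot1 below 0.006 m and angle between drum_d's own z axis and vertical below 0.1 rad))) or (distance between mast_b and spigot2 below 0.007 m and angle between mast_b's own z axis and vertical below 0.15 rad and ((distance between drum_a and spigot2 below 0.006 m and angle between drum_a's own z axis and vertical below 0.1 rad) or (distance between drum_b and spigot2 below 0.006 m and angle between drum_b's own z axis and vertical below 0.1 rad) or (distance between drum_c and spigot2 below 0.006 m and angle between drum_c's own z axis and vertical below 0.1 rad) or (distance between drum_d and spigot2 below 0.006 m and angle between drum_d's own z axis and vertical below 0.1 rad))) or (distance between mast_b and spigot3 below 0.007 m and angle between mast_b's own z axis and vertical below 0.15 rad and ((distance between drum_a and spigot3 below 0.006 m and angle between drum_a's own z axis and vertical below 0.1 rad) or (distance between drum_b and spigot3 below 0.006 m and angle between drum_b's own z axis and vertical below 0.1 rad) or (distance between drum_c and spigot3 below 0.006 m and angle between drum_c's own z axis and vertical below 0.1 rad) or (distance between drum_d and spigot3 below 0.006 m and angle between drum_d's own z axis and vertical below 0.1 rad)))) and ((distance between mast_c and spigot0 below 0.007 m and angle between mast_c's own z axis and vertical below 0.15 rad and ((distance between drum_a and spigot0 below 0.006 m and angle between drum_a's own z axis and vertical below 0.1 rad) or (distance between drum_b and spigot0 below 0.006 m and angle between drum_b's own z axis and vertical below 0.1 rad) or (distance between drum_c and spigot0 below 0.006 m and angle between drum_c's own z axis and vertical below 0.1 rad) or (distance between drum_d and spigot0 below 0.006 m and angle between drum_d's own z axis and vertical below 0.1 rad))) or (distance between mast_c and spigot1 below 0.007 m and angle between mast_c's own z axis and vertical below 0.15 rad and ((distance between drum_a and spigot1 below 0.006 m and angle between drum_a's own z axis and vertical below 0.1 rad) or (distance between drum_b and spigot1 below 0.006 m and angle between drum_b's own z axis and vertical below 0.1 rad) or (distance between drum_c and spigot1 below 0.006 m and angle between drum_c's own z axis and vertical below 0.1 rad) or (distance between drum_d and spigot1 below 0.006 m and angle between drum_d's own z axis and vertical below 0.1 rad))) or (distance between mast_c and spigot2 below 0.007 m and angle between mast_c's own z axis and vertical below 0.15 rad and ((distance between drum_a and spigot2 below 0.006 m and angle between drum_a's own z axis and vertical below 0.1 rad) or (distance between drum_b and spigot2 below 0.006 m and angle between drum_b's own z axis and vertical below 0.1 rad) or (distance between drum_c and spigot2 below 0.006 m and angle between drum_c's own z axis and vertical below 0.1 rad) or (distance between drum_d and spigot2 below 0.006 m and angle between drum_d's own z axis and vertical below 0.1 rad))) or (distance between mast_c and spigot3 below 0.007 m and angle between mast_c's own z axis and vertical below 0.15 rad and ((distance between drum_a and spigot3 below 0.006 m and angle between drum_a's own z axis and vertical below 0.1 rad) or (distance between drum_b and spigot3 below 0.006 m and angle between drum_b's own z axis and vertical below 0.1 rad) or (distance between drum_c and spigot3 below 0.006 m and angle between drum_c's own z axis and vertical below 0.1 rad) or (distance between drum_d and spigot3 below 0.006 m and angle between drum_d's own z axis and vertical below 0.1 rad)))) and height (world z) of each of drum_narrow, drum_wide below 0.012 m and angle between each of drum_narrow, drum_wide's own z axis and vertical below 0.15 rad); the robot touches nothing.
It fails at once if the glue bottle is shoved more than 4 cm (distance of glue from where it was at the start of the episode above 0.04 m).
Of drum_a, drum_b, drum_c, drum_d only 3 to 4 are there at a start; the rules pass over those that are not, and their reading is None.
Of mast_a, mast_b, mast_c only 2 to 3 are there at a start; the rules pass over those that are not, and their reading is None.
At some moment in a run one of drum_a, drum_b, drum_c, drum_d may be knocked a few centimetres aside while the robot is not near it.
It also fails if it takes over 210 s, if anything falls off the work surface, if the arm or the gripper's body presses on something with over 40 N, if the wrist force passes 120 N, or if a joint passes its speed limit or range.

## Robot

A 6-joint arm with a two-finger parallel gripper is mounted at the origin on the work surface. World frame = base frame: x ahead of the robot, y to its left, z up, the work surface at z = 0. Lengths are in mm, angles in rad, forces in N, time in s.
With the tool pointing down it reaches from about 250 to 800 mm from the base axis. Payload 8.5 kg.
Tool frame: the origin (TCP) lies between the finger pads; the fingertips stand 11 mm ahead of it and the grasp point (between the pads) lies 8 mm behind it; z points along the fingers, y is the line along which they close (so a half turn about z gives the same grasp; the last joint's range is limited). The gripper opens to 85 mm and grips with 20 to 120 N. Pads are 22 mm wide; open, the fingers measure 114 mm over their backs; the gripper's body (76 mm by 85 mm) begins 54 mm behind the grasp point. The pads swing forward as they close: fully open they stand 13 mm farther back than shut.
Start: joints at [-1.242, 0.238, -0.013, 1.319, 0, 1.571], TCP at [169.511, -496.836, 242.276] pointing down, gripper open.
Joint ranges: [-2.66, 2.66], [-1.03, 1.9], [-1.14, 1.46], [-1.82, 2.27], [-1.45, 1.34], [-3.14, 3.14]. Speed limits (rad/s): [2.22, 2.22, 2.79, 3.14, 3.14, 3.14].

## Interface

Orientations are given as a unit quaternion [x, y, z, w].
In Python, from bench import readout, cams, job gives the robot as it stands.
- The arm moves only by the tool move_arm, never from a script. Its argument "increments" is a list of rows, each a list of 3 entries, a list of its own where there are three numbers: the opening, from -1 (shut) to 1 (fully open), then the shift along the world's x, y, z in cm, then the turn, a rotation vector about the world's x, y, z in degrees. In form: [[grip, [dx, dy, dz], [wx, wy, wz]], ...]. A call has 1 to 20 rows; each row is the pose to reach, as a shift and turn from the pose commanded when the call began; what a row does not reach only later rows make up. A row lasts 1/8 s, in which the tool goes at most 62.5 mm and 10.7 degrees, less where a joint would pass 70% of its speed; a pose out of reach is approached as far as the arm can. A call with a gripper value outside its range is refused whole. The fingers move at their own pace and stop on an object; "squeeze" is the grip in N (left out, the last holds). Time passes only in rows, so rows that repeat a pose let the fingers close. It gives the time, the measured TCP pose, the force, the opening and the grip force at its end, in the units of the state.
- readout.sense(): the state, without advancing time (a new reading comes with each control period).
- cams.snapshot(name): name is "scene" or "top" or "wrist"; returns (picture, depth): 480x640x3 uint8, blue, green, red; 480x640 float32, mm along the optical axis (not along the pixel's ray), 0 where there is no reading.
- cams.camera_model(name): a dict with "fx", "fy", "cx", "cy" (pixels), "dist" ([k1, k2, p1, p2, k3] as OpenCV has them; the pictures are not rectified), "position" and "orientation" of the camera in the world. Camera axes: x right, y down, z forward; pixel columns grow to the right and rows downward; lengths in mm; the calibration is good to about 2 mm. A picture is of the moment at which its call begins: read the wrist's pose just before it. camera_model takes no time and is no camera call; for the wrist camera it gives the pose at the moment of the call.
- job.close_job(): hands the job in; it is judged then, once.
The state is a dict: "time": time; "joints": joint angles; "qvel": joint speeds; "joint_efforts": joint torques, N m; "tool_pos": TCP position; "tool_rot": TCP orientation; "ft_force": force on the tool from outside, world axes, zero at the start; "ft_torque": the same for the moment, N m; "gripper_width": finger opening in mm; "gripper_force": force on a finger pad.
Only numpy, scipy, OpenCV 4.12 (cv2) and the standard library are available. Lean on these libraries where they do the work, as an engineer would, in place of code of your own. Each camera call takes 0.05 s, during which the arm holds its last target. There are 200 camera calls.

## Working session

There is one attempt and no reset: what is moved stays moved. The work goes in short steps, Python scripts to look and compute and a tool call to move; the robot and the scene stay as the last step left them, time stands still between calls to the robot, and variables do not carry over. Pictures are saved under pics/ and viewed, at most 14 in all, crops included, and the job is handed in when it is done.

Besides the shell and the picture viewer there is one more tool, called after "Call:" by a JSON object that holds its "api" and its "payload". move_arm: Moves the arm, as the interface text tells. Its arguments: {"type":"object","properties":{"increments":{"type":"array","items":{"type":"array"}},"squeeze":{"type":"number"}},"required":["increments"]}

```bash
ls; mkdir -p pics
cat > h.py <<'E'
import numpy as np, cv2
from scipy.spatial.transform import Rotation as R
from bench import readout, cams, job
def snap(n):
    m=cams.camera_model(n); p,d=cams.snapshot(n); return p,d,m
def K(m): return np.array([[m['fx'],0,m['cx']],[0,m['fy'],m['cy']],[0,0,1.]])
def ray(m,uv):
    uv=np.asarray(uv,float).reshape(-1,1,2)
    n=cv2.undistortPoints(uv,K(m),np.array(m['dist'])).reshape(-1,2)
    d=np.c_[n,np.ones(len(n))]
    return R.from_quat(m['orientation']).apply(d)
def onplane(m,uv,z):
    d=ray(m,uv); o=np.array(m['position']); t=(z-o[2])/d[:,2]
    return o+d*t[:,None]
def cloud(d,m):
    v,u=np.nonzero(d>0)
    return onplane_depth(m,np.c_[u,v],d[v,u]),u,v
def onplane_depth(m,uv,dep):
    return np.array(m['position'])+ray(m,uv)*np.asarray(dep)[:,None]
def proj(m,P):
    r=R.from_quat(m['orientation']).inv(); P=r.apply(np.atleast_2d(P)-np.array(m['position']))
    return cv2.projectPoints(P,np.zeros(3),np.zeros(3),K(m),np.array(m['dist']))[0].reshape(-1,2)
E
python3 - <<'E'
from h import *
s=readout.sense(); print(s)
for n in ['scene','top','wrist']:
    p,d,m=snap(n); cv2.imwrite(f'pics/{n}0.png',p); np.savez(f'{n}0.npz',p=p,d=d); print(n,m)
E
```

```text
pics
{'time': 0.0, 'joints': array([-1.24196419e+00,  2.38805802e-01, -1.42695619e-02,  1.31921342e+00,
        7.75624760e-06,  1.57080082e+00]), 'qvel': array([-0.00044801, -0.00231094, -0.00048361, -0.00022566, -0.00074221,
       -0.00016723]), 'joint_efforts': array([ 1.73358876e-03, -5.38779116e+01,  3.46436691e+01,  1.85467943e-02,
        1.58131360e-05, -6.77010703e-06]), 'tool_pos': array([ 169.41135496, -496.47933631,  241.65853919]), 'tool_rot': array([ 9.86514193e-01,  1.63674037e-01, -1.18315749e-04, -7.36799404e-04]), 'ft_force': array([-0.0562351 , -0.08033951, -0.06207801]), 'ft_torque': array([0.00254583, 0.02217846, 0.03746453]), 'gripper_force': 0.0, 'gripper_width': 85.61801688274785}
scene {'fx': 528.8490223387502, 'fy': 528.8490223387502, 'cx': 316.1138383407084, 'cy': 238.87790293346782, 'dist': array([-0.09444349,  0.        ,  0.        ,  0.        ,  0.        ]), 'position': array([942.88874387, 704.96783059, 697.86842971]), 'orientation': array([ 0.23118127,  0.86939168, -0.41888175, -0.12349655])}
top {'fx': 609.1434577181517, 'fy': 609.1434577181517, 'cx': 316.9884130145088, 'cy': 237.99064115181642, 'dist': array([-0.15341639,  0.        ,  0.        ,  0.        ,  0.        ]), 'position': array([ 407.81686652,    2.73551627, 1316.84220017]), 'orientation': array([-0.70555275,  0.70728008, -0.03669507,  0.02456998])}
wrist {'fx': 334.98494712046084, 'fy': 334.98494712046084, 'cx': 318.7921778692583, 'cy': 233.60095396277586, 'dist': array([-0.05105571,  0.        ,  0.        ,  0.        ,  0.        ]), 'position': array([ 237.50247866, -473.20618364,  373.16382969]), 'orientation': array([ 0.80535848, -0.57516826, -0.08354459,  0.11661685])}
```

View pics/top0.png

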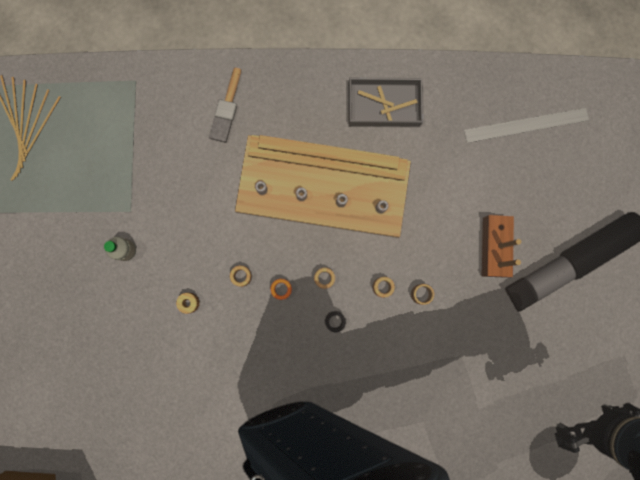

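View pics/scene0.png

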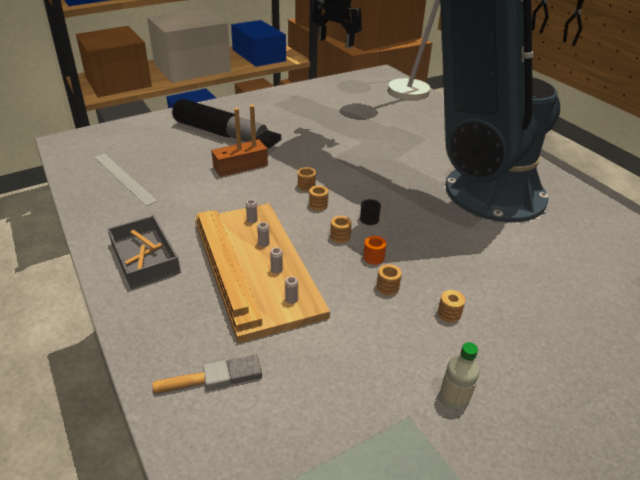

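Top view: drums at (187,302) narrow-looking, (240,275), (325,277), (384,287) and (423,293). The orange (281,289) and black (335,321) ones are look-alikes. Spigots are at (261,187), (301,193), (342,199), (382,205), the holder at (500,245) with two masts, and the glue at (118,246). Next I measure bores and positions and make an enlarged crop.

Run:
```python
from h import *
z=np.load('top0.npz'); p,d=z['p'],z['d']; m=cams.camera_model('top')
P,u,v=cloud(d,m); H=np.zeros(d.shape); H[v,u]=P[:,2]
X=np.zeros(d.shape+(3,)); X[v,u]=P
for c in [(187,302),(240,275),(281,289),(325,277),(384,287),(423,293),(335,321)]:
    s=np.s_[c[1]-20:c[1]+20,c[0]-20:c[0]+20]
    q=(H[s]>30).astype(np.uint8); pts=X[s][q>0]
    cs,hi=cv2.findContours(q,cv2.RETR_CCOMP,cv2.CHAIN_APPROX_NONE)
    w=onplane(m,cv2.findNonZero(q).reshape(-1,2)+[c[0]-20,c[1]-20],42)[:,:2].astype(np.float32)
    (cx,cy),r=cv2.minEnclosingCircle(w)
    px=2.1; filled=np.zeros_like(q); cv2.drawContours(filled,[max((k for k,h in zip(cs,hi[0]) if h[3]<0),key=len)],-1,1,-1)
    hole=int(filled.sum()-q.sum())
    print(c,'c',round(cx,1),round(cy,1),'R',round(r,1),'area',q.sum(),'hole d',round(2*np.sqrt(hole/np.pi)*2.09,1),'zmed',np.median(pts[:,2]).round(1))
for c in [(261,187),(301,193),(342,199),(382,205)]:
    s=np.s_[c[1]-12:c[1]+12,c[0]-12:c[0]+12]; q=H[s]>55
    vv,uu=np.nonzero(q); w=onplane(m,np.c_[uu,vv]+[c[0]-12,c[1]-12],68)
    cc=cv2.minEnclosingCircle(w[:,:2].astype(np.float32)); print('spig',c,np.round(w.mean(0),1),np.round(cc[0],1),round(cc[1],1),X[s][q][:,2].max())
# holder
s=np.s_[200:290,470:530]; q=(H[s]>42)&(H[s]<58); w=X[s][q]
print('holder',cv2.minAreaRect(w[:,:2].astype(np.float32)))
q=H[s]>70; n,l=cv2.connectedComponents(q.astype(np.uint8))
for i in range(1,n):
    w=X[s][l==i]; 
    if len(w)>3: print('mast',len(w),w[w[:,2]>w[:,2].max()-8].mean(0).round(1),w[:,2].min().round(1),w[w[:,2]<90].mean(0).round(1))
q=H[230:262,100:138]>100; print('glue',X[230:262,100:138][q].mean(0))
print('base',[onplane(m,[c],20)[0].round(1) for c in [(249,136),(236,212),(400,236),(410,158)]])
a=cv2.resize(p[255:345,165:455],None,fx=2.75,fy=2.75,interpolation=cv2.INTER_CUBIC); b=cv2.resize(p[200:290,460:560],None,fx=2.75,fy=2.75,interpolation=cv2.INTER_CUBIC)
o=np.zeros((500,800,3),np.uint8); o[:a.shape[0],:a.shape[1]]=a; o[250:250+b.shape[0],:b.shape[1]]=b
b=cv2.resize(p[165:230,240:410],None,fx=2.75,fy=2.75,interpolation=cv2.INTER_CUBIC);o[250:250+b.shape[0],300:300+b.shape[1]]=b
cv2.imwrite('pics/crop0.png',o)
```

```text
(187, 302) c 382.4 254.6 R 22.3 area 304 hole d 16.7 zmed 40.9
(240, 275) c 440.1 142.0 R 22.3 area 217 hole d 27.1 zmed 41.0
(281, 289) c 413.1 56.0 R 21.8 area 210 hole d 27.4 zmed 41.3
(325, 277) c 436.2 -33.2 R 21.9 area 209 hole d 27.5 zmed 41.3
(384, 287) c 416.5 -158.4 R 22.3 area 219 hole d 26.7 zmed 40.7
(423, 293) c 400.4 -242.7 R 22.8 area 160 hole d 33.2 zmed 39.9
(335, 321) c 344.3 -55.7 R 22.1 area 217 hole d 27.2 zmed 40.7
spig (261, 187) [622.6  97.   68. ] [623.  97.] 12.1 72.40621713186329
spig (301, 193) [609.9  13.7  68. ] [609.8  13.2] 11.4 72.87404215203287
spig (342, 199) [595.9 -68.9  68. ] [596.1 -69.3] 11.9 72.57418830522192
spig (382, 205) [ 582.6 -153.8   68. ] [ 583.3 -153.4] 12.0 74.64105468698381
holder ((487.59136962890625, -427.7906188964844), (96.84139251708984, 155.14199829101562), 87.30902099609375)
mast 100 [ 501.8 -409.6  160.2] 71.1 [ 501.9 -405.8   79. ]
mast 101 [ 460.9 -407.5  159.6] 71.0 [ 461.3 -405.2   79. ]
glue [496.99246794 395.94700481 117.62758018]
base [array([743.8, 127.7,  20. ]), array([576.8, 154. ,  20. ]), array([ 524.5, -198.1,   20. ]), array([ 695.3, -223.2,   20. ])]
```

View pics/crop0.png

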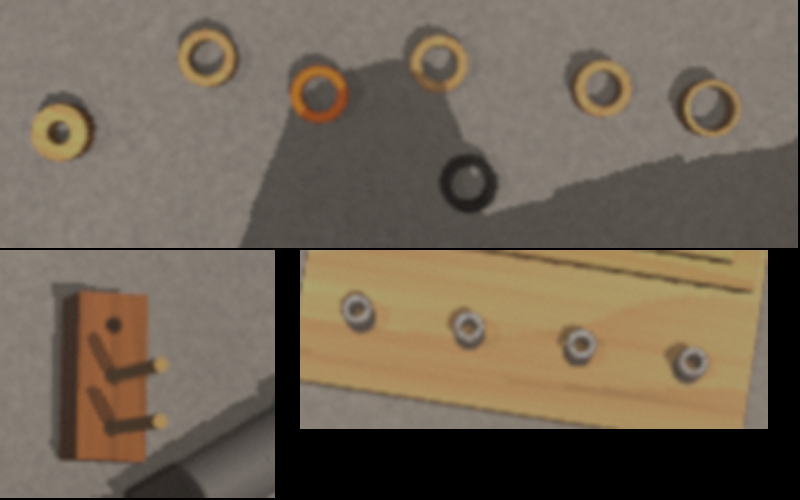

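Bores: (187,302) is narrow at about 17 mm and (423,293) is wide at about 33 mm. The right drums are (240,275), (325,277) and (384,287) at about 27 mm. The crop confirms this, and the orange and black ones are not meant. There are two masts. I move over the first drum at (440,142) with the camera on the robot side.

Call:
{"api": "move_arm", "payload": {"increments": [[1,[27.1,63.9,-4],[0,0,152]],[1,[27.1,63.9,-4],[0,0,152]],[1,[27.1,63.9,-4],[0,0,152]],[1,[27.1,63.9,-4],[0,0,152]],[1,[27.1,63.9,-4],[0,0,152]],[1,[27.1,63.9,-4],[0,0,152]],[1,[27.1,63.9,-4],[0,0,152]],[1,[27.1,63.9,-4],[0,0,152]],[1,[27.1,63.9,-4],[0,0,152]],[1,[27.1,63.9,-4],[0,0,152]],[1,[27.1,63.9,-4],[0,0,152]],[1,[27.1,63.9,-4],[0,0,152]],[1,[27.1,63.9,-4],[0,0,152]],[1,[27.1,63.9,-4],[0,0,152]],[1,[27.1,63.9,-4],[0,0,152]],[1,[27.1,63.9,-4],[0,0,152]],[1,[27.1,63.9,-4],[0,0,152]],[1,[27.1,63.9,-4],[0,0,152]],[1,[27.1,63.9,-4],[0,0,152]],[1,[27.1,63.9,-4],[0,0,152]]]}}

```text
time: 2.65
tool_pos: [440.5, 142.2, 202.3]
tool_rot: [0.08, 0.997, -0.0, 0.0]
ft_force: [1.2, 0.3, -0.1]
gripper_width: 85.3
gripper_force: 0.0
```

Run:
```python
from h import *
s=readout.sense(); print(s['tool_pos'],s['tool_rot'],s['joints'])
p,d,m=snap('wrist'); np.savez('w1.npz',p=p,d=d); cv2.imwrite('pics/w1.png',p)
print(m['position'],m['orientation'], proj(m,[[440,142,42],[623,99,68],[609.5,14,68]]).round())
```

```text
[440.51271518 142.15582874 202.29226173] [ 8.00361980e-02  9.96791957e-01 -4.80223266e-05  8.25960299e-06] [ 3.12215857e-01  1.50483081e-01 -2.30569148e-01  1.18976556e+00
 -9.50630756e-05  4.72459647e-01]
[368.89744905 153.85533154 333.70774554] [0.75298507 0.64216352 0.09289191 0.10959282] [[319. 218.]
 [305. 408.]
 [219. 407.]]
```

View pics/w1.png

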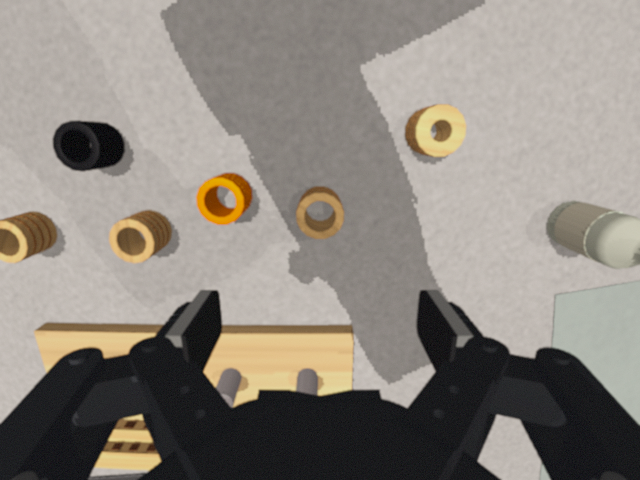

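The wrist view shows the target drum at (320,215), right below the TCP and within about 2 px of the prediction, with spigots at (230,385) and (306,383). I refine with the wrist depth.

```bash
cat >> h.py <<'E'
def top_circle(d,m,x,y,z,rad=32,tol=6):
    """centre of things' top face near (x,y,z): depth points within tol of the top plane, cast on the plane"""
    P,u,v=cloud(d,m)
    k=(np.hypot(P[:,0]-x,P[:,1]-y)<rad)&(np.abs(P[:,2]-z)<tol)
    if k.sum()<10: return None
    w=onplane(m,np.c_[u[k],v[k]],z)[:,:2].astype(np.float32)
    c,r=cv2.minEnclosingCircle(w)
    h=cv2.convexHull(w)[:,0]; M=cv2.moments(h)
    return np.round([*c,r,M['m10']/M['m00'],M['m01']/M['m00'],k.sum(),np.median(P[k,2])],1)
E
python3 - <<'E'
from h import *
z=np.load('w1.npz'); m=cams.camera_model('wrist'); d=z['d']
for x,y in [(440,142),(436,-33)]: print(top_circle(d,m,x,y,42,32,4))
E
```

```text
[ 437.7  143.    21.8  437.7  143.1 1089.    41.6]
[ 434.   -32.3   23.2  433.6  -32.7 1057.    41.6]
```

Call:
{"api": "move_arm", "payload": {"increments": [[1,[-0.1,0,-6],[0,0,0]],[1,[-0.1,0,-12],[0,0,0]],[1,[-0.1,0,-16],[0,0,0]],[1,[-0.1,0,-18],[0,0,0]],[1,[-0.1,0,-18],[0,0,0]],[-0.5,[-0.1,0,-18],[0,0,0]],[-0.5,[-0.1,0,-18],[0,0,0]],[-0.5,[-0.1,0,-18],[0,0,0]],[-0.5,[-0.1,0,-18],[0,0,0]],[-0.5,[-0.1,0,-18],[0,0,0]],[-0.5,[-0.1,0,-18],[0,0,0]],[-0.5,[-0.1,0,-18],[0,0,0]],[-0.5,[-0.1,0,-18],[0,0,0]]], "squeeze": 30}}

```text
time: 4.32
tool_pos: [440.3, 142.4, 23.5]
tool_rot: [0.08, 0.997, 0.0, 0.001]
ft_force: [-0.8, -0.6, 7.0]
gripper_width: 43.6
gripper_force: 29.5
```

Call:
{"api": "move_arm", "payload": {"increments": [[-0.5,[0,0,5],[0,0,0]],[-0.5,[2,-1,10],[0,0,0]],[-0.5,[6,-2,12],[0,0,0]],[-0.5,[10,-4,12],[0,0,0]],[-0.5,[10,-4,12],[0,0,0]],[-0.5,[10,-4,12],[0,0,0]],[-0.5,[10,-4,12],[0,0,0]]]}}

```text
time: 5.2
tool_pos: [538.5, 102.5, 142.3]
tool_rot: [0.08, 0.997, -0.0, -0.0]
ft_force: [0.4, -0.2, -0.2]
gripper_width: 43.6
gripper_force: 31.0
```

Run:
```python
from h import *
s=readout.sense(); print(s['tool_pos'],s['tool_rot'],s['gripper_width'])
p,d,m=snap('wrist'); cv2.imwrite('pics/w2.png',p)
t=s['tool_pos']
for dz in (18,20,22): print(top_circle(d,m,t[0],t[1],t[2]+dz,30,4))
for x,y in [(623,99),(609.5,14.2),(596,-70.7),(582.4,-155.6)]: print(top_circle(d,m,x,y,68,25,2.5))
p,d,m=snap('top'); t=t
for dz in (18,20): print('top',top_circle(d,m,t[0],t[1],t[2]+dz,30,4))
for x,y in [(623,99),(609.5,14.2),(596,-70.7),(582.4,-155.6)]: print('top',top_circle(d,m,x,y,68,25,4))
for x,y in [(436,-33),(416,-158)]: print(top_circle(d,m,x,y,42,32,4))
```

```text
[538.48944069 102.46762392 142.32387033] [ 7.95856328e-02  9.96827979e-01 -8.59700498e-05 -3.16326586e-04] 43.5820553257978
[ 533.8  103.1   28.9  535.6  103.  6324.   160.3]
[ 534.2  103.1   28.9  535.2  103.  5955.   160.4]
[ 534.3  103.    29.2  535.   103.1 3502.   160.9]
[630.8 101.8   6.1 631.4 101.6  38.   68. ]
None
[596.5 -68.1  12.  595.5 -69.  296.   67.5]
[ 583.3 -152.6   11.6  584.9 -148.4  166.    67.5]
top None
top None
top None
top [610.3  13.3  11.1 610.1  14.1  41.   67.3]
top [596.9 -69.3  11.1 597.1 -69.5  42.   67.1]
top [ 583.6 -154.    11.1  583.6 -154.6   43.    66.8]
[436.2 -33.2  21.9 436.4 -33.4 183.   41.5]
[ 417.1 -158.7   21.9  416.8 -159.   172.    41.7]
```

View pics/w2.png

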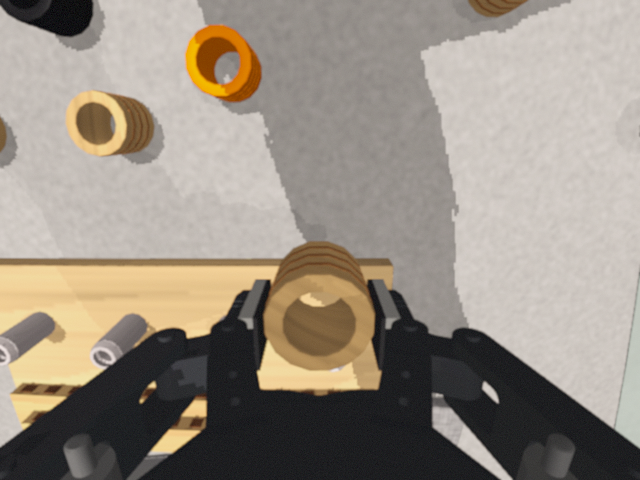

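The held drum sits at (320,315) with its top near z 160, and spigots show at (20,340) and (118,340). I isolate the drum's rim by colour.

```bash
cat >> h.py <<'E'
def ring(p,d,m,x,y,z,rad=32,tol=5,sat=60):
    P,u,v=cloud(d,m); hsv=cv2.cvtColor(p,cv2.COLOR_BGR2HSV)
    k=(np.hypot(P[:,0]-x,P[:,1]-y)<rad)&(np.abs(P[:,2]-z)<tol)&(hsv[v,u,1]>sat)&(hsv[v,u,2]>60)
    if k.sum()<10: return None
    w=onplane(m,np.c_[u[k],v[k]],z)[:,:2].astype(np.float32)
    c,r=cv2.minEnclosingCircle(w)
    e=cv2.fitEllipse(cv2.convexHull(w))
    return np.round([*c,r,*e[0],*e[1],k.sum()],1)
E
python3 - <<'E'
from h import *
s=readout.sense(); t=s['tool_pos']; print(t)
p,d,m=snap('wrist')
for dz in (18,19): print(ring(p,d,m,t[0],t[1],t[2]+dz,32,2))
E
```

```text
[538.76833606 102.55500347 142.41751326]
[ 538.6  102.8   24.7  536.7  103.1   44.2   45.7 5241. ]
[ 538.8  102.4   25.   537.   102.8   44.8   45.7 4796. ]
```

Run:
```python
from h import *
m=cams.camera_model('top'); z=np.load('top0.npz'); d=z['d']
for tol in (3,4,6):
  c=[top_circle(d,m,x,y,68,25,tol) for x,y in [(582.4,-155.6),(596,-70.7),(609.5,14.2),(623,99)]]
  c=np.array(c); print(c)
  for k in (0,3):
    a=c[:,k:k+2]; ym=np.array([-129,-43,43,129.]); q=np.c_[ym,np.zeros(4)]
    A,B=q-q.mean(0),a-a.mean(0)
    th=np.arctan2((A[:,0]*B[:,1]).sum(),(A[:,0]*B[:,0]).sum())
    print('fit',np.degrees(th),[(a.mean(0)+y*np.array([np.cos(th),np.sin(th)])).round(1) for y in ym])
m=cams.camera_model('scene'); z=np.load('scene0.npz'); d=z['d']
print('scene',[top_circle(d,m,x,y,68,25,4) for x,y in [(582.4,-155.6),(596,-70.7),(609.5,14.2),(623,99)]])
print('scene drums',[ring(z['p'],d,m,x,y,42,25,3) for x,y in [(440,142),(436,-33),(416.5,-158.5)]])
```

```text
[[ 582.8 -155.1   11.2  583.2 -154.8   42.    68.3]
 [ 596.6  -69.3   10.9  596.5  -69.5   32.    67.2]
 [ 610.8   13.1   10.7  611.    13.4   34.    67.1]
 [ 623.9   97.2   11.   623.8   96.9   29.    68.1]]
fit 80.69605398517383 [array([ 582.7, -155.8]), array([596.6, -71. ]), array([610.5,  13.9]), array([624.4,  98.8])]
fit 80.76178732158444 [array([ 582.9, -155.8]), array([596.7, -70.9]), array([610.5,  13.9]), array([624.3,  98.8])]
[[ 583.  -154.8   11.2  583.  -154.6   48.    68.1]
 [ 596.   -69.7   11.2  596.1  -69.6   42.    66.7]
 [ 610.8   13.1   10.7  610.9   13.6   41.    67. ]
 [ 624.    97.3   11.   623.9   97.4   38.    66.9]]
fit 80.67392726216313 [array([ 582.5, -155.8]), array([596.5, -71. ]), array([610.4,  13.9]), array([624.4,  98.8])]
fit 80.69496470699477 [array([ 582.6, -155.6]), array([596.5, -70.7]), array([610.4,  14.1]), array([624.3,  99. ])]
[[ 583.2 -154.2   11.6  583.1 -154.2   60.    67.1]
 [ 596.3  -69.6   11.6  596.4  -69.5   54.    66.2]
 [ 609.7   13.    11.4  610.    13.3   55.    66.2]
 [ 623.5   97.5   11.4  623.4   97.5   51.    65.6]]
fit 80.8918512415688 [array([ 582.8, -155.7]), array([596.4, -70.8]), array([610. ,  14.1]), array([623.6,  99. ])]
fit 80.88065585043671 [array([ 582.8, -155.6]), array([596.4, -70.7]), array([610. ,  14.2]), array([623.7,  99.1])]
scene [array([ 586.2, -150.4,   15.5,  584.8, -151. ,   55. ,   67.5]), array([598.7, -65.8,  14.1, 597.8, -66.3,  56. ,  66.8]), array([611. ,  18.5,  13.6, 611. ,  18.2,  64. ,  67.5]), array([624.9, 103.1,  13.1, 625.2, 102.8,  73. ,  67.4])]
scene drums [array([440.7, 145. ,  23.4, 440.2, 145.9,  40.9,  47. , 194. ]), array([433.6, -30.2,  25. , 434.5, -31.3,  43.3,  49.3, 151. ]), array([ 413.5, -156.7,   23.9,  415. , -157.5,   43.1,   47.2,  123. ])]
```

Call:
{"api": "move_arm", "payload": {"increments": [[-0.5,[5,-0.2,0],[0,0,0]],[-0.5,[8.6,-0.4,-1],[0,0,0]],[-0.5,[8.6,-0.4,-3],[0,0,0]],[-0.5,[8.6,-0.4,-4],[0,0,0]],[-0.5,[8.6,-0.4,-4.2],[0,0,0]],[-0.5,[8.6,-0.4,-4.6],[0,0,0]],[-0.5,[8.6,-0.4,-5],[0,0,0]],[-0.5,[8.6,-0.4,-5.4],[0,0,0]],[-0.5,[8.6,-0.4,-5.8],[0,0,0]],[-0.5,[8.6,-0.4,-6.2],[0,0,0]],[-0.5,[8.6,-0.4,-6.2],[0,0,0]]]}}

```text
time: 6.72
tool_pos: [625.3, 98.1, 79.9]
tool_rot: [0.08, 0.997, -0.0, -0.0]
ft_force: [0.4, 0.0, -0.7]
gripper_width: 43.4
gripper_force: 31.0
```

Call:
{"api": "move_arm", "payload": {"increments": [[-0.5,[-0.05,0,-1],[0,0,0]],[-0.5,[-0.05,0,-2],[0,0,0]],[-0.5,[-0.05,0,-2.8],[0,0,0]],[-0.5,[-0.05,0,-3.3],[0,0,0]],[-0.5,[-0.05,0,-3.6],[0,0,0]],[-0.5,[-0.05,0,-3.6],[0,0,0]]]}}

```text
time: 7.48
tool_pos: [625.0, 98.2, 44.2]
tool_rot: [0.08, 0.997, -0.0, -0.0]
ft_force: [-0.0, 0.3, -0.1]
gripper_width: 43.6
gripper_force: 31.0
```

Call:
{"api": "move_arm", "payload": {"increments": [[0.6,[0,0,-0.05],[0,0,0]],[0.6,[0,0,-0.05],[0,0,0]],[0.6,[0,0,-0.05],[0,0,0]],[0.6,[0,0,0],[0,0,0]],[0.6,[0,0,4],[0,0,0]],[0.6,[0,0,9],[0,0,0]],[1,[-4,-3,13],[0,0,0]],[1,[-9,-7,16],[0,0,0]],[1,[-14,-10,16],[0,0,0]],[1,[-18.8,-13.1,16],[0,0,0]],[1,[-18.8,-13.1,16],[0,0,0]],[1,[-18.8,-13.1,16],[0,0,0]],[1,[-18.8,-13.1,16],[0,0,0]]]}}

```text
time: 9.1
tool_pos: [438.1, -32.4, 204.3]
tool_rot: [0.08, 0.997, 0.0, 0.0]
ft_force: [0.8, -0.5, -0.8]
gripper_width: 85.1
gripper_force: 0.0
```

```bash
cat > look.py <<'E'
from h import *
t=readout.sense()['tool_pos']; print(t.round(1))
p,d,m=snap('wrist'); pt,dt,mt=snap('top')
np.savez('last.npz',p=p,d=d,pt=pt,dt=dt)
for n,x,y,z in [('a',624.3,98.7,62),('b',436,-33,42),('c',416.7,-158.6,42),('b2',610,14,62),('c0',583,-155.5,62)]:
    print(n,'w',ring(p,d,m,x,y,z,45,4,60),'t',ring(pt,dt,mt,x,y,z,45,4,60))
E
python3 look.py
```

```text
[438.1 -32.4 204.3]
a w None t [623.1  97.   22.  623.3  97.3  42.   43.2 190. ]
b w [ 433.1  -34.6   21.9  433.1  -34.5   42.8   43.4 1075. ] t None
c w [ 414.4 -158.8   22.4  414.3 -158.8   42.5   44.4 1084. ] t [ 415.1 -171.1   17.1  415.6 -171.8   17.3   32.7   53. ]
b2 w [609.5  14.7  12.3 610.6  14.5  22.6  42.8  12. ] t None
c0 w [ 583.2 -155.    12.2  582.6 -154.2   20.6   24.7   12. ] t None
```

Call:
{"api": "move_arm", "payload": {"increments": [[1,[-0.2,-0.1,-6],[0,0,0]],[1,[-0.2,-0.1,-12],[0,0,0]],[1,[-0.2,-0.1,-16],[0,0,0]],[1,[-0.2,-0.1,-18],[0,0,0]],[1,[-0.2,-0.1,-18],[0,0,0]],[-0.5,[-0.2,-0.1,-18],[0,0,0]],[-0.5,[-0.2,-0.1,-18],[0,0,0]],[-0.5,[-0.2,-0.1,-18],[0,0,0]],[-0.5,[-0.2,-0.1,-18],[0,0,0]],[-0.5,[-0.2,-0.1,-18],[0,0,0]],[-0.5,[-0.2,-0.1,-18],[0,0,0]],[-0.5,[-0.2,-0.1,-18],[0,0,0]],[-0.5,[-0.2,-0.1,-18],[0,0,0]]]}}

```text
time: 10.82
tool_pos: [435.9, -33.8, 25.3]
tool_rot: [0.08, 0.997, 0.0, 0.001]
ft_force: [-0.2, 0.4, 4.4]
gripper_width: 42.4
gripper_force: 30.0
```

Call:
{"api": "move_arm", "payload": {"increments": [[-0.5,[0,0,5],[0,0,0]],[-0.5,[2,1,10],[0,0,0]],[-0.5,[6,2,12],[0,0,0]],[-0.5,[10,3,12],[0,0,0]],[-0.5,[10,3,12],[0,0,0]],[-0.5,[10,3,12],[0,0,0]],[-0.5,[10,3,12],[0,0,0]]]}}

```text
time: 11.7
tool_pos: [533.9, -4.1, 144.3]
tool_rot: [0.08, 0.997, -0.0, -0.0]
ft_force: [0.3, -0.5, -1.0]
gripper_width: 42.2
gripper_force: 31.2
```

Run:
```python
from h import *
s=readout.sense(); t=s['tool_pos']; print(t)
p,d,m=snap('wrist')
for dz in (18,19): print(ring(p,d,m,t[0],t[1],t[2]+dz,32,2))
```

```text
[533.85986391  -4.08109227 144.29717554]
[ 533.5   -4.4   24.4  531.2   -3.8   42.9   45.1 3229. ]
[533.6  -3.8  24.4 531.4  -3.3  42.5  46.4 534. ]
```

Call:
{"api": "move_arm", "payload": {"increments": [[-0.5,[5,1,0],[0,0,0]],[-0.5,[7.7,1.8,-1],[0,0,0]],[-0.5,[7.7,1.8,-3],[0,0,0]],[-0.5,[7.7,1.8,-4],[0,0,0]],[-0.5,[7.7,1.8,-4.4],[0,0,0]],[-0.5,[7.7,1.8,-4.8],[0,0,0]],[-0.5,[7.7,1.8,-5.2],[0,0,0]],[-0.5,[7.7,1.8,-5.6],[0,0,0]],[-0.5,[7.7,1.8,-6],[0,0,0]],[-0.5,[7.7,1.8,-6.4],[0,0,0]],[-0.5,[7.7,1.8,-6.4],[0,0,0]]]}}

```text
time: 13.12
tool_pos: [611.8, 14.2, 79.9]
tool_rot: [0.08, 0.997, -0.0, -0.0]
ft_force: [0.0, 0.4, -1.6]
gripper_width: 42.5
gripper_force: 31.2
```

Call:
{"api": "move_arm", "payload": {"increments": [[-0.5,[-0.05,0,-1],[0,0,0]],[-0.5,[-0.05,0,-2],[0,0,0]],[-0.5,[-0.05,0,-2.8],[0,0,0]],[-0.5,[-0.05,0,-3.2],[0,0,0]],[-0.5,[-0.05,0,-3.4],[0,0,0]],[-0.5,[-0.05,0,-3.4],[0,0,0]]]}}

```text
time: 13.88
tool_pos: [611.6, 14.2, 46.3]
tool_rot: [0.08, 0.997, -0.0, 0.0]
ft_force: [-1.1, 0.7, -0.5]
gripper_width: 42.4
gripper_force: 31.2
```

Call:
{"api": "move_arm", "payload": {"increments": [[0.6,[0,0,-0.05],[0,0,0]],[0.6,[0,0,-0.05],[0,0,0]],[0.6,[0,0,-0.05],[0,0,0]],[0.6,[0,0,0],[0,0,0]],[0.6,[0,0,4],[0,0,0]],[0.6,[0,0,9],[0,0,0]],[1,[-4,-4,13],[0,0,0]],[1,[-9,-8,16],[0,0,0]],[1,[-14,-13,16],[0,0,0]],[1,[-19.4,-17.2,16],[0,0,0]],[1,[-19.4,-17.2,16],[0,0,0]],[1,[-19.4,-17.2,16],[0,0,0]],[1,[-19.4,-17.2,16],[0,0,0]]]}}

```text
time: 15.5
tool_pos: [418.1, -157.7, 206.5]
tool_rot: [0.08, 0.997, -0.0, 0.0]
ft_force: [0.5, 0.2, 0.3]
gripper_width: 85.4
gripper_force: 0.0
```

```bash
python3 look.py
```

```text
[ 418.1 -157.7  206.5]
a w [618.2  99.   23.  617.3 100.9  31.6  45.7 319. ] t [622.7  97.4  22.3 623.   97.4  42.3  43.9 189. ]
b w None t None
c w [ 413.8 -159.9   21.8  413.8 -160.    42.8   43.4 1047. ] t [ 403.8 -147.8   10.8  403.1 -149.     8.9   22.1   32. ]
b2 w None t [609.9  13.5  21.5 610.1  14.1  39.1  42.1 158. ]
c0 w [ 581.9 -155.4   12.2  582.  -155.4   23.4   28.5   10. ] t None
```

Call:
{"api": "move_arm", "payload": {"increments": [[1,[-0.2,-0.1,-6],[0,0,0]],[1,[-0.2,-0.1,-12],[0,0,0]],[1,[-0.2,-0.1,-16],[0,0,0]],[1,[-0.2,-0.1,-18.2],[0,0,0]],[1,[-0.2,-0.1,-18.2],[0,0,0]],[-0.5,[-0.2,-0.1,-18.2],[0,0,0]],[-0.5,[-0.2,-0.1,-18.2],[0,0,0]],[-0.5,[-0.2,-0.1,-18.2],[0,0,0]],[-0.5,[-0.2,-0.1,-18.2],[0,0,0]],[-0.5,[-0.2,-0.1,-18.2],[0,0,0]],[-0.5,[-0.2,-0.1,-18.2],[0,0,0]],[-0.5,[-0.2,-0.1,-18.2],[0,0,0]],[-0.5,[-0.2,-0.1,-18.2],[0,0,0]]]}}

```text
time: 17.23
tool_pos: [416.4, -159.1, 25.4]
tool_rot: [0.08, 0.997, -0.0, 0.001]
ft_force: [0.5, 1.5, 5.8]
gripper_width: 42.9
gripper_force: 30.4
```

Call:
{"api": "move_arm", "payload": {"increments": [[-0.5,[0,0,5],[0,0,0]],[-0.5,[2,0,10],[0,0,0]],[-0.5,[6,0,12],[0,0,0]],[-0.5,[10,0,12],[0,0,0]],[-0.5,[10,0,12],[0,0,0]],[-0.5,[10,0,12],[0,0,0]],[-0.5,[10,0,12],[0,0,0]]]}}

```text
time: 18.1
tool_pos: [514.4, -158.8, 144.2]
tool_rot: [0.08, 0.997, -0.0, -0.0]
ft_force: [0.5, 0.1, -0.7]
gripper_width: 42.4
gripper_force: 31.2
```

Run:
```python
from h import *
s=readout.sense(); t=s['tool_pos']; print(t)
p,d,m=snap('wrist')
for dz in (17,18,19): print(ring(p,d,m,t[0],t[1],t[2]+dz,32,2))
```

```text
[ 514.35172655 -158.76942431  144.2339091 ]
[ 513.2 -157.    23.7  511.9 -157.8   42.5   45.  4800. ]
[ 513.  -157.2   23.5  511.5 -157.7   41.7   44.1 3339. ]
[ 513.5 -157.    23.8  511.7 -157.1   40.1   46.4  618. ]
```

Call:
{"api": "move_arm", "payload": {"increments": [[-0.5,[4,0.2,0],[0,0,0]],[-0.5,[6.85,0.3,-1],[0,0,0]],[-0.5,[6.85,0.3,-3],[0,0,0]],[-0.5,[6.85,0.3,-4],[0,0,0]],[-0.5,[6.85,0.3,-4.4],[0,0,0]],[-0.5,[6.85,0.3,-4.8],[0,0,0]],[-0.5,[6.85,0.3,-5.2],[0,0,0]],[-0.5,[6.85,0.3,-5.6],[0,0,0]],[-0.5,[6.85,0.3,-6],[0,0,0]],[-0.5,[6.85,0.3,-6.4],[0,0,0]],[-0.5,[6.85,0.3,-6.4],[0,0,0]]]}}

```text
time: 19.52
tool_pos: [583.9, -155.8, 79.9]
tool_rot: [0.08, 0.997, -0.0, -0.0]
ft_force: [0.5, 0.2, -0.3]
gripper_width: 41.9
gripper_force: 31.2
```

Call:
{"api": "move_arm", "payload": {"increments": [[-0.5,[-0.05,0,-1],[0,0,0]],[-0.5,[-0.05,0,-2],[0,0,0]],[-0.5,[-0.05,0,-2.8],[0,0,0]],[-0.5,[-0.05,0,-3.2],[0,0,0]],[-0.5,[-0.05,0,-3.4],[0,0,0]],[-0.5,[-0.05,0,-3.4],[0,0,0]]]}}

```text
time: 20.27
tool_pos: [583.7, -155.8, 46.2]
tool_rot: [0.08, 0.997, -0.0, 0.0]
ft_force: [4.5, 0.3, -2.8]
gripper_width: 41.9
gripper_force: 31.0
```

Call:
{"api": "move_arm", "payload": {"increments": [[0.6,[0,0,-0.05],[0,0,0]],[0.6,[0,0,-0.05],[0,0,0]],[0.6,[0,0,-0.05],[0,0,0]],[0.6,[0,0,0],[0,0,0]],[0.6,[0,0,4],[0,0,0]],[0.6,[0,0,9],[0,0,0]],[0.6,[0,0,15],[0,0,0]],[0.6,[0,0,20],[0,0,0]],[0.6,[-5,-5,20],[0,0,0]],[0.6,[-7,-10,20],[0,0,0]],[0.6,[-10.2,-25.4,20],[0,0,0]],[0.6,[-10.2,-25.4,20],[0,0,0]],[0.6,[-10.2,-25.4,20],[0,0,0]],[0.6,[-10.2,-25.4,20],[0,0,0]],[0.6,[-10.2,-25.4,20],[0,0,0]],[0.6,[-10.2,-25.4,20],[0,0,0]]]}}

```text
time: 22.28
tool_pos: [481.9, -408.7, 246.5]
tool_rot: [0.079, 0.997, 0.0, 0.0]
ft_force: [-0.3, -0.1, -0.1]
gripper_width: 68.3
gripper_force: 0.0
```

```bash
python3 look.py
python3 - <<'E'
from h import *
z=np.load('last.npz'); m=cams.camera_model('wrist'); p,d=z['p'],z['d']; cv2.imwrite('pics/w3.png',p)
P,u,v=cloud(d,m)
for x,y in [(502,-410),(461,-409)]:
    print(top_circle(d,m,x,y,160,15,4))
    for zz in (150,130,110,90,70):
        k=(np.hypot(P[:,0]-x,P[:,1]-y)<14)&(abs(P[:,2]-zz)<5); print(zz,P[k].mean(0).round(1),k.sum())
k=(abs(P[:,2]-50)<3)&(abs(P[:,0]-485)<90)&(abs(P[:,1]+410)<45); print(cv2.minAreaRect(P[k,:2].astype(np.float32)))
E
```

```text
[ 481.9 -408.7  246.5]
a w None t [623.1  97.   22.  623.3  97.4  42.4  43.3 182. ]
b w None t None
c w None t None
b2 w None t [609.1  14.   21.7 609.3  14.4  39.7  43.5 174. ]
c0 w [ 580.9 -157.9   23.1  580.3 -157.5   43.2   45.6  713. ] t [ 581.9 -154.6   21.8  582.1 -154.7   42.5   43.2  189. ]
[ 499.3 -410.1    6.1  499.3 -409.9  200.   159.8]
150 [ 496.  -409.5  150.1] 76
130 [ 496.  -409.7  130.2] 55
110 [ 495.9 -409.4  109.9] 45
90 [ 496.  -409.7   90.2] 37
70 [ 496.  -409.5   70.2] 31
[ 459.6 -408.3    5.8  459.7 -408.1  220.   159.8]
150 [ 455.9 -407.2  150.3] 41
130 [ 456.  -407.1  129.9] 34
110 [ 455.8 -407.7  110.2] 24
90 [ 455.8 -407.3   90. ] 20
70 [ 456.  -407.2   70.4] 18
((500.40472412109375, -410.21356201171875), (55.108028411865234, 131.03683471679688), 87.42745971679688)
```

View pics/w3.png

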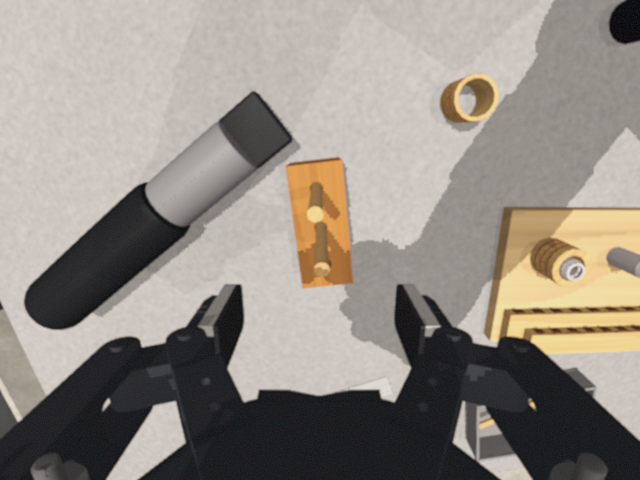

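The wrist view shows masts with tops at (316,214) and (321,268) in the holder, both upright, and seated drum c at (560,262). All three drums are seated with the right top heights. I grip the far mast.

Call:
{"api": "move_arm", "payload": {"increments": [[0.6,[2,-0.1,-3],[0,0,0]],[0.6,[2,-0.1,-7],[0,0,0]],[0.6,[2,-0.1,-10],[0,0,0]],[0.6,[2,-0.1,-11.9],[0,0,0]],[0.6,[2,-0.1,-11.9],[0,0,0]],[-1,[2,-0.1,-11.9],[0,0,0]],[-1,[2,-0.1,-11.9],[0,0,0]],[-1,[2,-0.1,-11.9],[0,0,0]],[-1,[2,-0.1,-11.9],[0,0,0]],[-1,[2,-0.1,-11.9],[0,0,0]],[-1,[2,-0.1,-11.9],[0,0,0]],[-1,[2,-0.1,-11.9],[0,0,0]],[-1,[2,-0.1,-11.9],[0,0,0]],[-1,[2,-0.1,-11.9],[0,0,0]],[-1,[2,-0.1,-11.9],[0,0,0]]], "squeeze": 30}}

```text
time: 24.25
tool_pos: [501.8, -411.0, 128.0]
tool_rot: [0.08, 0.997, -0.0, 0.001]
ft_force: [0.7, 1.9, 5.6]
gripper_width: 10.3
gripper_force: 29.3
```

Call:
{"api": "move_arm", "payload": {"increments": [[-1,[0,0,3],[0,0,0]],[-1,[0,0,6],[0,0,0]],[-1,[0,0,8.5],[0,0,0]],[-1,[0,4,9],[0,0,0]],[-1,[3,10,9],[0,0,0]],[-1,[5,15,9],[0,0,0]],[-1,[7,20,9],[0,0,0]],[-1,[8.1,24,9],[0,0,0]],[-1,[8.1,25.5,9],[0,0,0]],[-1,[8.1,25.5,8],[0,0,0]],[-1,[8.1,25.5,8],[0,0,0]],[-1,[8.1,25.5,8],[0,0,0]],[-1,[8.1,25.5,8],[0,0,0]]]}}

```text
time: 25.88
tool_pos: [582.4, -156.8, 207.4]
tool_rot: [0.081, 0.997, -0.0, 0.0]
ft_force: [-0.2, -1.6, 0.3]
gripper_width: 10.3
gripper_force: 29.4
```

Run:
```python
from h import *
s=readout.sense(); t=s['tool_pos']; print(t,s['gripper_width'])
p,d,m=snap('wrist'); np.savez('w4.npz',p=p,d=d)
P,u,v=cloud(d,m)
for zz in range(90,210,12):
    k=(np.hypot(P[:,0]-t[0],P[:,1]-t[1])<14)&(abs(P[:,2]-zz)<4)
    if k.sum()>5: print(zz,P[k].mean(0).round(1),k.sum())
k=(np.hypot(P[:,0]-t[0],P[:,1]-t[1])<12)&(P[:,2]>75); print('minz',P[k,2].min())
print(ring(p,d,m,582,-156,62,28,3), proj(m,[[583,-155.5,68],[583,-155.5,90]]))
c=proj(m,[[583,-155.5,75]])[0].astype(int)
cv2.imwrite('pics/w4.png',cv2.resize(p[c[1]-90:c[1]+90,c[0]-120:c[0]+120],None,fx=3,fy=3,interpolation=cv2.INTER_CUBIC)); print(c)
```

```text
[ 582.38484966 -156.81240662  207.361108  ] 10.291473947257472
90 [ 576.  -156.5   91.7] 15
102 [ 576.2 -155.8  102.4] 40
114 [ 576.3 -155.7  114.2] 46
126 [ 576.2 -155.8  126.1] 53
138 [ 576.2 -155.9  138.3] 63
150 [ 576.2 -155.6  150.1] 79
162 [ 576.4 -155.8  162.1] 93
174 [ 576.2 -155.7  174.2] 109
186 [ 576.3 -155.7  186.1] 136
198 [ 575.5 -155.6  198.5] 183
minz 89.50086258560918
[ 581.3 -155.7   21.7  581.3 -155.7   42.9   43.3 1026. ] [[320.44385728 225.1484255 ]
 [320.55065073 232.54776586]]
[320 227]
```

View pics/w4.png

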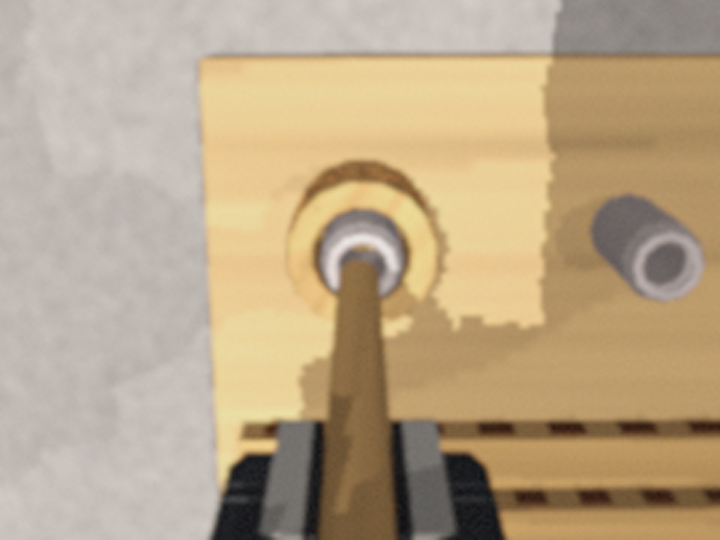

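```bash
cat >> h.py <<'E'
def spig(p,d,m,x,y):
    P,u,v=cloud(d,m); hsv=cv2.cvtColor(p,cv2.COLOR_BGR2HSV)
    k=(np.hypot(P[:,0]-x,P[:,1]-y)<15)&(abs(P[:,2]-68)<1.5)&(hsv[v,u,1]<70)
    if k.sum()<15: return None
    w=onplane(m,np.c_[u[k],v[k]],68)[:,:2].astype(np.float32)
    c,r=cv2.minEnclosingCircle(w); h=cv2.convexHull(w)
    return np.round([*c,r,*cv2.fitEllipse(h)[0],*cv2.fitEllipse(h)[1],k.sum()],1)
E
python3 - <<'E'
from h import *
z=np.load('w4.npz'); m=cams.camera_model('wrist'); p,d=z['p'],z['d']
for q in [(582,-155.6),(595.5,-70.5)]:
    print(spig(p,d,m,*q))
E
```

```text
[ 583.4 -155.9   10.2  583.3 -155.8   20.1   20.2  152. ]
[596.5 -70.9  10.4 596.5 -70.9  20.   20.7 212. ]
```

Call:
{"api": "move_arm", "payload": {"increments": [[-1,[0.25,0,0],[0,0,0]],[-1,[0.25,0,-0.8],[0,0,0]],[-1,[0.25,0,-1.5],[0,0,0]],[-1,[0.25,0,-1.8],[0,0,0]],[-1,[0.25,0,-1.8],[0,0,0]]]}}

```text
time: 26.55
tool_pos: [584.8, -155.7, 188.9]
tool_rot: [0.08, 0.997, -0.0, -0.0]
ft_force: [-0.2, 0.4, -0.6]
gripper_width: 10.1
gripper_force: 29.4
```

Run:
```python
from h import *
s=readout.sense(); t=s['tool_pos']; print(t,s['ft_force'])
p,d,m=snap('wrist'); np.savez('w5.npz',p=p,d=d)
P,u,v=cloud(d,m)
k=(np.hypot(P[:,0]-t[0],P[:,1]-t[1])<14)&(abs(P[:,2]-85)<8); print(P[k].mean(0).round(1),k.sum())
print(spig(p,d,m,582,-155.6))
c=proj(m,[[583,-155.5,70]])[0].astype(int)
cv2.imwrite('pics/w5.png',cv2.resize(p[c[1]-35:c[1]+35,c[0]-45:c[0]+45],None,fx=8,fy=8,interpolation=cv2.INTER_CUBIC)); print(c)
```

```text
[ 584.80261628 -155.74164221  188.86178973] [-0.24795313  0.36675549 -0.59291044]
[ 578.5 -154.7   85.3] 86
[ 583.  -155.8   10.5  582.9 -155.8   20.1   20.5  187. ]
[318 229]
```

View pics/w5.png

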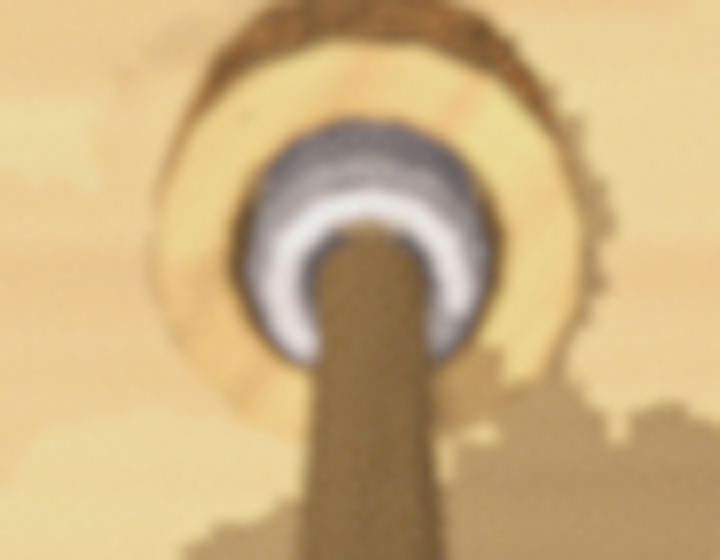

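The crop shows the mast foot at col 368, centred on the spigot rim sideways (263–475). Its front edge at row 222 is about 1.5–2 mm too near the robot, so I shift +x and lower.

Call:
{"api": "move_arm", "payload": {"increments": [[-1,[0.17,0,0],[0,0,0]],[-1,[0.17,0,0],[0,0,0]],[-1,[0.17,0,-0.3],[0,0,0]],[-1,[0.17,0,-0.6],[0,0,0]],[-1,[0.17,0,-0.8],[0,0,0]],[-1,[0.17,0,-0.8],[0,0,0]]]}}

```text
time: 27.35
tool_pos: [586.6, -155.8, 181.1]
tool_rot: [0.08, 0.997, -0.0, -0.0]
ft_force: [0.2, -0.6, -0.1]
gripper_width: 9.8
gripper_force: 29.4
```

Call:
{"api": "move_arm", "payload": {"increments": [[-1,[0,0,-0.5],[0,0,0]],[-1,[0,0,-1],[0,0,0]],[-1,[0,0,-1.5],[0,0,0]],[-1,[0,0,-2],[0,0,0]],[-1,[0,0,-2],[0,0,0]]]}}

```text
time: 27.98
tool_pos: [586.4, -155.8, 160.7]
tool_rot: [0.08, 0.997, 0.0, -0.0]
ft_force: [-0.3, -0.1, -0.2]
gripper_width: 10.2
gripper_force: 29.4
```

Call:
{"api": "move_arm", "payload": {"increments": [[-1,[0,0,-0.5],[0,0,0]],[-1,[0,0,-1],[0,0,0]],[-1,[0,0,-1.5],[0,0,0]],[-1,[0,0,-1.9],[0,0,0]],[-1,[0,0,-2.1],[0,0,0]],[-1,[0,0,-2.25],[0,0,0]],[-1,[0,0,-2.25],[0,0,0]]]}}

```text
time: 28.85
tool_pos: [586.7, -155.8, 138.7]
tool_rot: [0.08, 0.997, -0.0, -0.0]
ft_force: [0.0, -0.3, -0.0]
gripper_width: 9.7
gripper_force: 29.4
```

Call:
{"api": "move_arm", "payload": {"increments": [[-0.2,[0,0,0],[0,0,0]],[0,[0,0,0],[0,0,0]],[0,[0,0,0],[0,0,0]],[0,[0,0,4],[0,0,0]],[0,[0,0,9],[0,0,0]],[0,[0,0,11],[0,0,0]],[0.4,[-3,-5,11],[0,0,0]],[0.4,[-6,-10,11],[0,0,0]],[0.4,[-9,-16,11],[0,0,0]],[0.4,[-12.8,-22,11],[0,0,0]],[0.4,[-12.8,-25.3,11],[0,0,0]],[0.4,[-12.8,-25.3,11],[0,0,0]],[0.4,[-12.8,-25.3,11],[0,0,0]],[0.4,[-12.8,-25.3,11],[0,0,0]]]}}

```text
time: 30.6
tool_pos: [459.1, -407.8, 248.9]
tool_rot: [0.079, 0.997, 0.0, -0.0]
ft_force: [-0.5, 1.1, 0.5]
gripper_width: 60.1
gripper_force: 0.0
```

```bash
python3 look.py
python3 - <<'E'
from h import *
z=np.load('last.npz'); m=cams.camera_model('wrist'); p,d=z['p'],z['d']; mt=cams.camera_model('top')
print(top_circle(d,m,459,-408,160,15,4)); P,u,v=cloud(d,m)
for zz in (150,110,70):
    k=(np.hypot(P[:,0]-460,P[:,1]+408)<14)&(abs(P[:,2]-zz)<5); print(zz,P[k].mean(0).round(1),k.sum())
P,u,v=cloud(z['dt'],mt); k=(np.hypot(P[:,0]-583,P[:,1]+155)<25)&(P[:,2]>90); print('mast top',P[k,2].max(),P[k][P[k,2]>160].mean(0))
E
```

```text
[ 459.1 -407.8  248.9]
a w None t [623.1  97.   22.  623.4  97.4  42.4  43.1 187. ]
b w None t None
c w None t None
b2 w None t [609.2  13.1  22.  609.6  14.4  39.3  43.8 168. ]
c0 w [ 580.1 -157.6   23.1  580.3 -157.8   43.5   46.   650. ] t [ 582.  -154.3   22.   582.1 -154.6   42.4   43.4  177. ]
[ 459.5 -407.9    6.   459.6 -408.1  208.   159.8]
150 [ 456.1 -407.2  150.2] 59
110 [ 455.9 -407.6  110.4] 34
70 [ 456.1 -407.3   70. ] 24
mast top 176.1902941854819 [ 584.42848907 -154.2534083   168.84472757]
```

Call:
{"api": "move_arm", "payload": {"increments": [[0.4,[0,-0.1,-3],[0,0,0]],[0.4,[0,-0.1,-7],[0,0,0]],[0.4,[0,-0.1,-10],[0,0,0]],[0.4,[0,-0.1,-12.1],[0,0,0]],[0.4,[0,-0.1,-12.1],[0,0,0]],[-1,[0,-0.1,-12.1],[0,0,0]],[-1,[0,-0.1,-12.1],[0,0,0]],[-1,[0,-0.1,-12.1],[0,0,0]],[-1,[0,-0.1,-12.1],[0,0,0]],[-1,[0,-0.1,-12.1],[0,0,0]],[-1,[0,-0.1,-12.1],[0,0,0]],[-1,[0,-0.1,-12.1],[0,0,0]],[-1,[0,-0.1,-12.1],[0,0,0]],[-1,[0,-0.1,-12.1],[0,0,0]]]}}

```text
time: 32.45
tool_pos: [459.2, -409.7, 128.7]
tool_rot: [0.08, 0.997, -0.0, 0.001]
ft_force: [0.4, 3.2, 6.0]
gripper_width: 10.2
gripper_force: 29.2
```

Call:
{"api": "move_arm", "payload": {"increments": [[-1,[0,0,3],[0,0,0]],[-1,[0,0,6],[0,0,0]],[-1,[0,0,9],[0,0,0]],[-1,[0,6,9],[0,0,0]],[-1,[0,12,9],[0,0,0]],[-1,[0,18,9],[0,0,0]],[-1,[0,24,9],[0,0,0]],[-1,[2,30,9],[0,0,0]],[-1,[6,35,9],[0,0,0]],[-1,[11,39,9],[0,0,0]],[-1,[15,42.3,9],[0,0,0]],[-1,[15.2,42.3,8],[0,0,0]],[-1,[15.2,42.3,8],[0,0,0]],[-1,[15.2,42.3,8],[0,0,0]],[-1,[15.2,42.3,8],[0,0,0]],[-1,[15.2,42.3,8],[0,0,0]]]}}

```text
time: 34.45
tool_pos: [610.5, 12.5, 208.4]
tool_rot: [0.08, 0.997, -0.0, 0.0]
ft_force: [-0.6, 0.3, -1.4]
gripper_width: 10.2
gripper_force: 29.5
```

Run:
```python
from h import *
s=readout.sense(); t=s['tool_pos']; print(t,s['ft_force'])
p,d,m=snap('wrist'); np.savez('w6.npz',p=p,d=d)
P,u,v=cloud(d,m)
k=(np.hypot(P[:,0]-t[0],P[:,1]-t[1])<14)&(abs(P[:,2]-115)<20); print(P[k].mean(0).round(1),k.sum())
k=(np.hypot(P[:,0]-t[0],P[:,1]-t[1])<12)&(P[:,2]>75); print('minz',P[k,2].min())
print(spig(p,d,m,610.5,14))
```

```text
[610.51530783  12.53799138 208.40706223] [-0.57850766  0.34009454 -1.42955139]
[606.9  13.4 116.8] 248
minz 90.21484639280953
[609.7  14.   10.4 609.6  14.   19.4  20.6 168. ]
```

Call:
{"api": "move_arm", "payload": {"increments": [[-1,[0,0.12,0],[0,0,0]],[-1,[0,0.12,-0.8],[0,0,0]],[-1,[0,0.12,-1.5],[0,0,0]],[-1,[0,0.12,-2],[0,0,0]],[-1,[0,0.12,-2.3],[0,0,0]],[-1,[0,0.12,-2.6],[0,0,0]],[-1,[0,0.12,-2.6],[0,0,0]]]}}

```text
time: 35.38
tool_pos: [610.6, 14.4, 181.6]
tool_rot: [0.08, 0.997, -0.0, -0.0]
ft_force: [-0.4, -0.5, -0.0]
gripper_width: 10.2
gripper_force: 29.5
```

Call:
{"api": "move_arm", "payload": {"increments": [[-1,[0,0,-0.5],[0,0,0]],[-1,[0,0,-1],[0,0,0]],[-1,[0,0,-1.5],[0,0,0]],[-1,[0,0,-2],[0,0,0]],[-1,[0,0,-2.5],[0,0,0]],[-1,[0,0,-3],[0,0,0]],[-1,[0,0,-3.5],[0,0,0]],[-1,[0,0,-4],[0,0,0]],[-1,[0,0,-4.25],[0,0,0]],[-1,[0,0,-4.25],[0,0,0]]]}}

```text
time: 36.62
tool_pos: [610.7, 14.4, 139.2]
tool_rot: [0.08, 0.997, -0.0, -0.0]
ft_force: [-0.2, 0.3, -0.5]
gripper_width: 9.8
gripper_force: 29.6
```

Call:
{"api": "move_arm", "payload": {"increments": [[-0.2,[0,0,0],[0,0,0]],[0,[0,0,0],[0,0,0]],[0,[0,0,0],[0,0,0]],[0,[0,0,4],[0,0,0]],[0,[0,0,9],[0,0,0]],[0,[0,0,13],[0,0,0]],[0,[-6,0,13],[0,0,0]],[0,[-12,0,13],[0,0,0]],[0,[-18,0,13],[0,0,0]],[0,[-24,0,13],[0,0,0]],[0,[-24,0,13],[0,0,0]],[0,[-24,0,13],[0,0,0]]]}}

```text
time: 38.12
tool_pos: [371.5, 14.4, 269.9]
tool_rot: [0.08, 0.997, 0.0, 0.001]
ft_force: [0.8, -0.6, 0.5]
gripper_width: 42.1
gripper_force: 0.0
```

```bash
python3 look.py
python3 - <<'E'
from h import *
z=np.load('last.npz'); mt=cams.camera_model('top'); P,u,v=cloud(z['dt'],mt)
for x,y in [(583,-155),(610.5,14)]:
    k=(np.hypot(P[:,0]-x,P[:,1]-y)<25)&(P[:,2]>80); 
    print('mast',P[k,2].max(),k.sum(),P[k][P[k,2]>155].mean(0),P[k][P[k,2]<110].mean(0))
for x,y in [(382.4,254.6),(400.4,-242.7)]: print(top_circle(z['dt'],mt,x,y,42,32,4))
p,d,m=snap('scene'); cv2.imwrite('pics/end.png',p)
E
```

```text
[371.5  14.4 269.9]
a w [632.6 117.6   4.2 632.3 118.1   4.3   9.3  17. ] t [625.7  99.   22.  626.   99.1  42.4  43.  196. ]
b w None t None
c w None t None
b2 w [604.4  15.2  21.5 603.9  15.3  38.   42.5 268. ] t [609.4  13.3  21.8 609.8  14.4  39.3  43.5 160. ]
c0 w [ 591.1 -170.5    6.6  590.4 -170.7    7.3   13.8   35. ] t [ 581.8 -154.5   21.9  582.1 -154.7   42.2   43.4  169. ]
mast 173.67232124357088 74 [ 584.16062258 -154.01133123  167.85100498] [ 582.29699518 -151.50026949   94.89036992]
mast 173.09052894278693 61 [610.67094425  13.3777162  167.62255905] [607.20396891  13.3539189   95.36223637]
[382.6 255.3  21.8 382.5 255.4 238.   41.2]
[ 400.7 -243.1   22.4  400.4 -243.2  113.    41.4]
```

View pics/end.png

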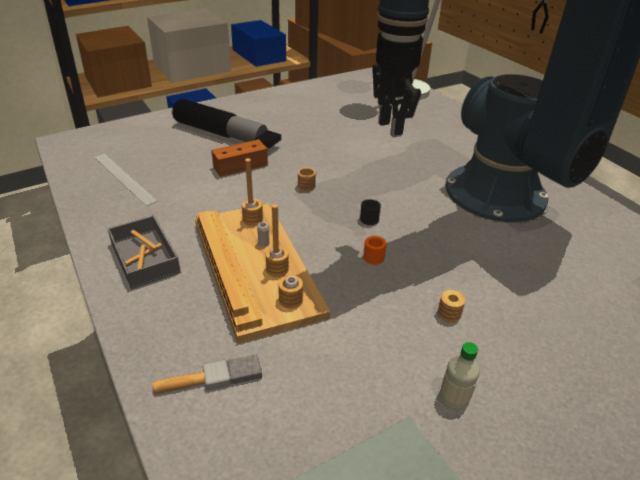

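The scene view shows three seated drums, at (252,212), (277,262) and (290,290), with masts in the first two. The holder is empty, and the wrong-size drums and glue are untouched. Drum a has shifted a little on its spigot, so I check it is level and then hand in.

Run:
```python
from h import *
p,d,m=snap('top'); P,u,v=cloud(d,m); hsv=cv2.cvtColor(p,cv2.COLOR_BGR2HSV); ok=True
for x,y in [(624.5,98.5),(610,14),(582.5,-155)]:
    r=np.hypot(P[:,0]-x,P[:,1]-y); k=(r<25)&(r>14)&(abs(P[:,2]-62)<6)&(hsv[v,u,1]>60)
    Q=P[k]; A=np.c_[Q[:,:2]-[x,y],np.ones(len(Q))]; c=np.linalg.lstsq(A,Q[:,2],rcond=None)[0]
    print(c.round(3),k.sum()); ok&=abs(c[2]-62)<3 and np.hypot(*c[:2])<.1
print(ok, ring(p,d,m,624.5,98.5,62,45,4))
if ok: print(job.close_job())
```

```text
[4.0000e-03 9.0000e-03 6.1147e+01] 196
[1.0000e-03 7.0000e-03 6.1292e+01] 159
[ 3.1000e-02 -2.1000e-02  6.1698e+01] 176
True [625.9  98.7  21.8 626.1  99.1  42.2  43.  193. ]
the job is handed in; nothing more can be done
None
```

The job is handed in at about 38 s: all three right-bore drums measured level and fully down on their spigots, and both masts stand foot-down in drum-carrying spigots. The wrong-size drums are still upright where they stood, and the glue bottle was left alone. The hand-in returned no verdict.

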